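Stand down and hold: half-built plywood balance bike

TASK

The half-built plywood balance bike is leaning against the crate with its kickstand folded up. Swing the kickstand down until it snaps over centre and stays at its stop, and only then take the bike by its top beam, bring it upright off the crate with both wheels on the bench, and finish while still firmly holding it upright by the beam, so that I can fit the saddle. Do not let the bike fall over, and leave the parts and tools lying on the bench alone.

Things in the scene. Friction and masses are not known exactly. Their poses are not given: they have to be found in the camera images.
- bike: Plywood balance bike, 710 mm long, 345 high, 1.4 kg. Origin: middle plane, midway between the wheels, at tyre-bottom level. Axes: y forward, z up along the frame, x to the far (crate) side. It starts leaning 0.21 rad towards +x, side plates (36 mm either side of the middle plane) on the crate's top edge; it tips upright (z vertical) on its tyres about the y line through this origin. Offsets below: these axes, mm.
- beam_grip (a point): Middle of the top beam, at (0, 27, 242): a plank on edge, 18 mm thick (bike x), 44 mm deep, sides flat and parallel to the middle plane, rising to the front at 0.34 rad; top edge 23 mm above this point. The bare seat post (25 mm thick, top at z 305) begins 80 mm behind this point, the head tube (36 mm thick, top at z 345) begins 110 mm ahead. Axes as the bike's.
- stand_pivot (a point): Pivot of the kickstand at (-58, -200, 135), on the bike's near side by the rear wheel. Axes as the bike's.
- stand_foot (a point): Centre of the round rubber foot (22 mm thick) at the end of the kickstand's leg, a straight bar 12 mm thick, 123 mm from the pivot. Folded: at (-73, -322, 141), leg level, pointing to the rear, 40 mm clear of the rear tyre. Down: at (-120, -179, 30), leg slanting outward, foot 19 mm clear of the bench when the bike is upright.
- kickstand (a joint): Kickstand angle, rad: 0 folded, 1.72 down at its stop. Axis through the pivot along (0.843, -0.129, -0.522) in bike axes; the leg swings down and forward. A spring drives it to both ends: before the middle (at about 0.6 to 0.8) it goes back up when let go, past it it snaps down and stays. It takes about 2 N on the middle of the leg.
- rear_hub (a point): Centre of the rear wheel at (0, -230, 125). Wheels: 250 mm in diameter, tyres 36 mm wide and round, turning stiffly; the tyres touch the bench when the hubs are 122 (leaning) to 125 mm (upright) high.
- front_hub (a point): Centre of the front wheel at (0, 230, 125).
- crate: Fixed wooden crate with plywood offcuts, 200 mm (its x) by 520 mm (its y), 170 mm high, on the far side of the bike. Origin: centre of its underside; its level axes run like the bike's.
- saddle: Bystander: black child's saddle lying on the bench, 190 mm long, 115 mm wide, 66 mm high. Origin: centre of its underside.
- spanner: Bystander: steel spanner lying on the bench, 160 mm long. Origin: centre of its underside.
- bolt_jar: Bystander: closed clear jar of 64 mm diameter and 75 mm height. Origin: centre of its underside.

How it is judged:
By the outcome, as a careful person would: the job done as asked, in the order asked, and still so for the second after the job is handed in, while the arm keeps its last pose, push and grip.
It also fails if it takes over 64 s, if anything falls off the work surface, if the arm or the gripper's body presses on something with over 40 N, if the wrist force passes 120 N, or if a joint passes its speed limit or range.

ROBOT

A 6-joint arm with a two-finger parallel gripper is mounted at the origin on the work surface. World frame = base frame: x ahead of the robot, y to its left, z up, the work surface at z = 0. Lengths are in m, angles in rad, forces in N, time in s.
With the tool pointing down it reaches from about 0.35 to 0.875 m from the base axis. Payload 4.2 kg.
Tool frame: the origin (TCP) lies on the centre line of the jaws, within the pads' length; the fingertips stand 14 mm ahead of it and the grasp point (between the pads) lies 5 mm behind it; z points along the fingers, y is the line along which they close (so a half turn about z gives the same grasp; the last joint's range is limited). The gripper opens to 87 mm and grips with 3 to 60 N. Pads are 19 mm wide; open, the fingers measure 117 mm over their backs; the gripper's body (75 mm by 190 mm) begins 51 mm behind the grasp point.
Start: joints at [1.568, 0.385, 0.008, 0, -1.194, -0.259], TCP at [0.162, 0.604, 0.208] pointing down, gripper open.
Joint ranges: [-3.14, 3.14], [-1.21, 2.06], [-1.07, 1.41], [-3.16, 2.05], [-2.99, -0.16], [-3.1, 3.1]. Speed limits (rad/s): [2.79, 2.79, 3.14, 3.14, 3.14, 3.14].

INTERFACE

Orientations are given as [roll, pitch, yaw] about the fixed x, y, z axes, in that order (R = Rz(yaw) Ry(pitch) Rx(roll)).
In Python, from cell import bot gives the robot as it stands. The module is installed in compiled form; this text tells all that it offers.
- The arm moves only by the tool jog_arm, never from a script. Its argument "targets" is a list of rows, each a list of 4 numbers: the shift along the tool's x, y, z in m, then the turn about the tool's z in rad. A call has 1 to 20 rows; each row shifts and turns the commanded pose from where the row before left it, along the tool's axes as they then stand; what a row does not reach is not made up. A row lasts 1/12 s, in which the tool goes at most 41.7 mm and 7.16 degrees, less where a joint would pass 70% of its speed; a pose out of reach is approached as far as the arm can. A call is refused whole if a number of a shift passes 0.0417 or a number of a turn 0.125, either way. A call with a gripper value outside its range is refused whole. "gripper" is the opening, from 0 (shut) to 1 (fully open), set as the call begins (left out, the last holds). The fingers move at their own pace and stop on an object; "force" is the grip in N (left out, the last holds). Time passes only in rows, so rows that do not move let the fingers close. It gives the time, the measured TCP pose, the force, the opening and the grip force at its end, in the units of the state.
- bot.sense(): the state, without advancing time (a new reading comes with each control period).
- bot.camera(name): name is "scene" or "top"; returns a dict with "pixels" (420x560x3 uint8, red, green, blue), "depth" (420x560 float32, m along the optical axis (not along the pixel's ray), 0 where there is no reading), "fovy" (degrees; the focal length in pixels is half the picture's height over the tangent of half this angle, whatever the lens; pixels are square), "cx", "cy" (the principal point, pixels), "rvec" (rotation vector, rad) and "tvec" (3), from world to camera coordinates, as OpenCV has them. Camera axes: x right, y down, z forward; pixel columns grow to the right and rows downward; lengths in m; the calibration is good to about 2 mm. A picture is of the moment at which its call begins.
- bot.close_job(): hands the job in; it is judged then, once.
The state is a dict: "clock": time; "qpos": joint angles; "qvel": joint speeds; "effort": joint torques, N m; "tool_pos": TCP position; "tcp_rot": TCP orientation; "ft_force": force on the tool from outside, world axes, zero at the start; "ft_torque": the same for the moment, N m; "gripper_width": finger opening in m; "gripper_force": force on a finger pad.
Only numpy, scipy, OpenCV 4.12 (cv2) and the standard library are available. Lean on these libraries where they do the work, as an engineer would, in place of code of your own. Each camera call takes 0.05 s, during which the arm holds its last target. There are 200 camera calls.

## Working session

There is one attempt and no reset: what is moved stays moved. The work goes in short steps, Python scripts to look and compute and a tool call to move; the robot and the scene stay as the last step left them, time stands still between calls to the robot, and variables do not carry over. Pictures are saved under pics/ and viewed, at most 10 in all, crops included, and the job is handed in when it is done.

Besides the shell and the picture viewer there is one more tool, called after "Request:" as name(argument=value, ...) on one line, values as JSON. jog_arm: Moves the arm, as the interface text tells. Its arguments: {"type":"object","properties":{"targets":{"type":"array","items":{"type":"array","items":{"type":"number"}}},"gripper":{"type":"number"},"force":{"type":"number"}},"required":["targets"]}

```bash
mkdir -p pics
cat > h.py <<'E'
import numpy as np,cv2
from cell import bot
def snap(n,f):
    c=bot.camera(n); cv2.imwrite(f'pics/{f}.png',c['pixels'][:,:,::-1]); np.savez(f'{f}.npz',**c); return c
def world(c,u=None,v=None):
    f=210/np.tan(np.radians(float(c['fovy']))/2); R=cv2.Rodrigues(np.array(c['rvec']))[0]
    U,V=np.meshgrid(np.arange(560),np.arange(420)); d=c['depth']
    P=np.stack([(U-c['cx'])/f*d,(V-c['cy'])/f*d,d],-1)-np.array(c['tvec']).ravel()
    return P@R
E
python3 - <<'E'
from h import *
for n in('scene','top'):
    c=snap(n,n+'0'); R=cv2.Rodrigues(np.array(c['rvec']))[0]; print(n,-R.T@np.array(c['tvec']).ravel(),R[2],c['fovy'])
print(bot.sense())
a=cv2.imread('pics/scene0.png');b=cv2.imread('pics/top0.png')
E
```

```text
scene [ 1.23051204 -0.56896193  1.0037172 ] [-0.55505584  0.45194554 -0.69832531] 51.08963890722358
top [ 0.40167376 -0.0290633   1.40259542] [ 0.128963    0.01755091 -0.99149408] 53.818234083503135
{'clock': 0.1, 'qpos': array([ 1.56758605e+00,  3.85486088e-01,  6.80055568e-03, -4.36186049e-04,
       -1.19401468e+00, -2.58589137e-01]), 'qvel': array([ 0.00250175, -0.00195884,  0.0011851 ,  0.0014444 ,  0.00014074,
       -0.00219699]), 'effort': array([-2.30570304e-04, -3.91693890e+01,  1.87932515e+01,  4.23180297e+00,
        1.34185128e-02, -7.32722538e-05]), 'tool_pos': array([0.16160677, 0.6031704 , 0.20657986]), 'tcp_rot': array([ 3.13964840e+00, -9.50547204e-05, -2.61960188e-01]), 'ft_force': array([ 0.22562022, -0.4873182 , -0.44642581]), 'ft_torque': array([-0.00705329,  0.00742919, -0.01350497]), 'gripper_force': 0.0, 'gripper_width': 0.08727969922537375}
```

View pics/scene0.png

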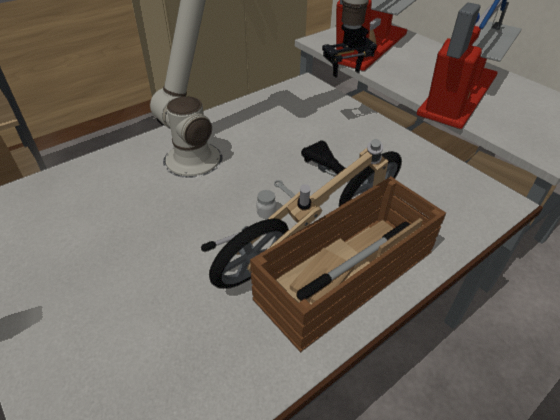

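View pics/top0.png

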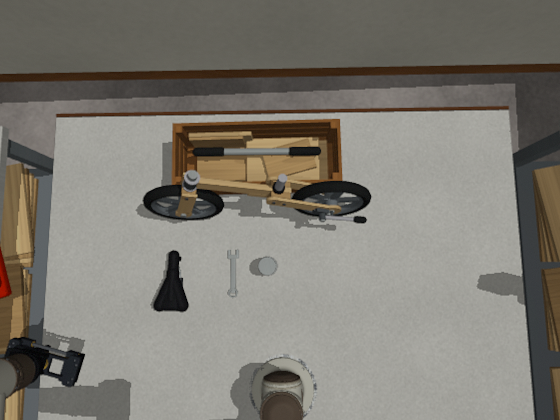

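The scene view shows the bike leaning on the crate, with the kickstand foot at about (208,246). In the top view the foot is at (361,219), the seat post at (282,181) and the head tube at (191,178). The saddle, spanner and jar lie between the robot and the bike. I'll fit the tyres to get the bike's pose.

```bash
cat >> h.py <<'E'
from scipy.spatial.transform import Rotation as Ro
from scipy.optimize import least_squares
def T(p,fix=0.):
    R=Ro.from_euler('z',p[2])*Ro.from_euler('y',p[3]); return R,np.array([p[0],p[1],0.])
def fit(cs,p0,dz=0.):
    pts=[]
    for c in cs:
        W=world(c); px=np.array(c['pixels']).astype(int)
        m=(c['depth']>0)&(px.max(-1)<60); pts.append(W[m])
    P=np.concatenate(pts)
    def res(p,Q):
        R,t=T(p); B=R.inv().apply(Q-t)
        d=[np.hypot(np.hypot(B[:,1]-s*.23,B[:,2]-.125)-.107,B[:,0])-.018 for s in(-1,1)]
        return np.where(abs(d[0])<abs(d[1]),d[0],d[1])
    p=np.array(p0,float)
    for th in(.05,.03,.015,.01):
        Q=P[abs(res(p,P))<th]; p=least_squares(res,p,args=(Q,),loss='soft_l1',f_scale=.004).x
    print('pose',p.round(4),len(Q),'rms',res(p,Q).std().round(4)); return p
def bw(p,b):
    R,t=T(p); return R.apply(np.array(b)/1000.)+t
E
python3 - <<'E'
from h import *
cs=[dict(np.load(n+'0.npz')) for n in('scene','top')]
W=[world(c) for c in cs]
for i,(u,v) in [(1,(361,219)),(1,(345,219)),(1,(322,217)),(1,(282,181)),(1,(191,178)),(1,(240,186)),(0,(208,246)),(0,(305,190)),(0,(376,146)),(1,(268,266)),(1,(233,270)),(1,(172,285)),(1,(165,202)),(1,(350,195)),(1,(175,125)),(1,(338,122))]: print(i,u,v,W[i][v,u].round(4))
wl=W[1][186,182]; wr=W[1][198,332]
p=fit(cs,[.63,.03,0,.21])
for n,b in dict(grip=(0,27,242),piv=(-58,-200,135),foot=(-73,-322,141),down=(-120,-179,30),rear=(0,-230,125)).items(): print(n,bw(p,b).round(4))
E
```

```text
1 361 219 [ 0.5334 -0.2448  0.1622]
1 345 219 [ 0.5351 -0.1984  0.1514]
1 322 217 [ 0.5413 -0.1284  0.1577]
1 282 181 [ 0.625  -0.0108  0.299 ]
1 191 178 [0.6287 0.2285 0.3362]
1 240 186 [0.6195 0.1076 0.2635]
0 208 246 [ 0.5397 -0.2454  0.1604]
0 305 190 [ 0.64   -0.0154  0.2969]
0 376 146 [0.6493 0.2185 0.3312]
1 268 266 [0.3956 0.0403 0.0702]
1 233 270 [0.3832 0.161  0.0059]
1 172 285 [0.3378 0.3508 0.0567]
1 165 202 [0.5925 0.3491 0.1607]
1 350 195 [ 0.6346 -0.2391 -0.0054]
1 175 125 [0.8337 0.3228 0.1659]
1 338 122 [ 0.8364 -0.1839  0.163 ]
pose [ 0.6542  0.0718  0.0146 -0.1865] 3837 rms 0.0047
grip [0.6089 0.0982 0.2378]
piv [ 0.575  -0.1293  0.1219]
foot [ 0.561  -0.2516  0.125 ]
down [ 0.5333 -0.1089  0.0072]
rear [ 0.6343 -0.1585  0.1228]
```

Run:
```python
from h import *
cs=[dict(np.load(n+'0.npz')) for n in('scene','top')]
p=fit(cs,[.57,.07,0,.21])
for n,b in dict(grip=(0,27,242),piv=(-58,-200,135),foot=(-73,-322,141),down=(-120,-179,30),rear=(0,-230,125),seat=(0,-66,305),head=(0,155,345)).items(): print(n,bw(p,b).round(4))
R,t=T(p); ax=np.array([.843,-.129,-.522]);piv=np.array([-58,-200,135]);f=np.array([-73,-322,141])
for th in np.arange(0,1.8,.2):
    q=piv+Ro.from_rotvec(ax/np.linalg.norm(ax)*th).apply(f-piv); q2=piv+Ro.from_rotvec(ax/np.linalg.norm(ax)*th).apply((f-piv)*.6)
    print(round(th,1),q.round(0),bw(p,q).round(3),bw(p,q2).round(3))
```

```text
pose [0.5695 0.0719 0.0113 0.2151] 4803 rms 0.0021
grip [0.6209 0.0995 0.2364]
piv [ 0.544  -0.1284  0.1443]
foot [ 0.532  -0.2506  0.1533]
down [ 0.4607 -0.1084  0.0549]
rear [ 0.5988 -0.1578  0.1221]
seat [0.6354 0.0066 0.298 ]
head [0.6414 0.2277 0.3371]
0.0 [ -73. -322.  141.] [ 0.532 -0.251  0.153] [ 0.537 -0.202  0.15 ]
0.2 [ -86. -319.  120.] [ 0.515 -0.248  0.136] [ 0.527 -0.2    0.139]
0.4 [ -97. -311.  100.] [ 0.5   -0.24   0.118] [ 0.517 -0.195  0.129]
0.6 [-107. -299.   81.] [ 0.486 -0.228  0.102] [ 0.509 -0.188  0.119]
0.8 [-115. -283.   64.] [ 0.474 -0.212  0.087] [ 0.502 -0.179  0.11 ]
1.0 [-120. -264.   50.] [ 0.466 -0.193  0.075] [ 0.497 -0.167  0.102]
1.2 [-124. -242.   40.] [ 0.46  -0.171  0.065] [ 0.494 -0.154  0.097]
1.4 [-124. -218.   33.] [ 0.458 -0.147  0.058] [ 0.492 -0.14   0.093]
1.6 [-122. -194.   30.] [ 0.459 -0.123  0.055] [ 0.493 -0.125  0.091]
```

Tyre fit is good (2 mm rms, lean 0.215). Turning the tool to yaw 0, shutting the gripper and going over the near side of the bike.

Request:
jog_arm(targets=[[0,0,0,-0.1],[0,0,0,-0.1],[0,0,0,-0.062],[0.017,0.0324,0,0],[0.017,0.0324,0,0],[0.017,0.0324,0,0],[0.017,0.0324,0,0],[0.017,0.0324,0,0],[0.017,0.0324,0,0],[0.017,0.0324,0,0],[0.017,0.0324,0,0],[0.017,0.0324,0,0],[0.017,0.0324,0,0],[0.017,0.0324,0,0],[0.017,0.0324,0,0],[0.017,0.0324,0,0],[0.017,0.0324,0,0]], gripper=0, force=20)

```text
clock: 1.52
tool_pos: [0.4, 0.1483, 0.2075]
tcp_rot: [-3.141, 0.0, 0.001]
ft_force: [1.1, 0.3, -0.1]
gripper_width: 0.0006
gripper_force: 0.0
```

Request:
jog_arm(targets=[[0.0122,0.034,0,0],[0.0122,0.034,0,0],[0.0122,0.034,0,0],[0.0122,0.034,0,0],[0.0122,0.034,0,0],[0.0122,0.034,0,0],[0.0122,0.034,0,0],[0.0122,0.034,0,0],[0.0122,0.034,0,0],[0.0122,0.034,0,0],[0,0.034,0,0],[0,0,0,0]])

```text
clock: 2.52
tool_pos: [0.5217, -0.2285, 0.2062]
tcp_rot: [3.141, 0.002, -0.005]
ft_force: [0.5, 0.7, -0.4]
gripper_width: 0.0006
gripper_force: 0.0
```

Run:
```python
from h import *
c=snap('scene','s1'); cv2.imwrite('pics/s1c.png',cv2.resize(cv2.imread('pics/s1.png')[150:350,120:400],None,fx=2.5,fy=2.5))
print(bot.sense()['tool_pos'])
```

```text
[ 0.52131769 -0.22641311  0.20624628]
```

View pics/s1c.png

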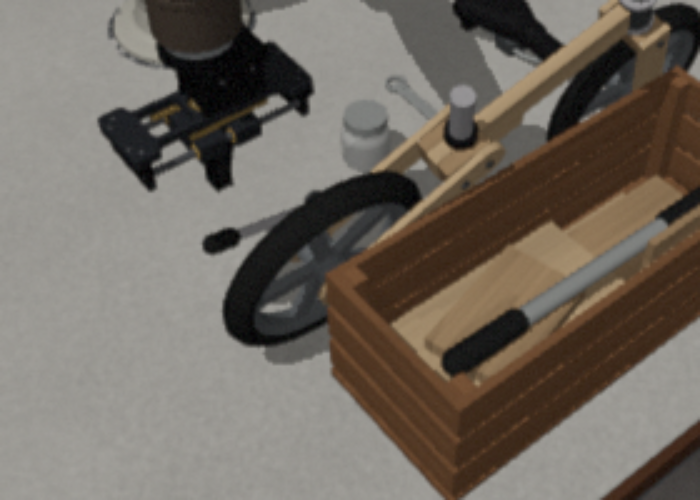

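The closed fingers hang above and to the near side of the folded leg (foot at crop (220,240)). The gripper body runs along y and clears the wheel. I'll move over the leg and down.

Request:
jog_arm(targets=[[0.007,0,0,0],[0.007,0,0.01,0],[0,0,0.01,0],[0,0,0.008,0],[0,0,0,0]])

```text
clock: 2.98
tool_pos: [0.5343, -0.2223, 0.1765]
tcp_rot: [-3.14, 0.005, 0.001]
ft_force: [0.4, 0.7, -1.1]
gripper_width: 0.0
gripper_force: 0.0
```

Request:
jog_arm(targets=[[-0.003,0,0.005,0],[-0.005,0,0.006,0],[-0.005,-0.001,0.006,0],[-0.005,-0.002,0.006,0],[-0.005,-0.003,0.006,0],[0,0,0,0]])

```text
clock: 3.48
tool_pos: [0.5106, -0.2171, 0.1492]
tcp_rot: [-3.14, 0.003, -0.0]
ft_force: [-0.2, 0.1, -0.5]
gripper_width: 0.0003
gripper_force: 0.0
```

Run:
```python
from h import *
c=snap('scene','s2'); cv2.imwrite('pics/s2c.png',cv2.resize(cv2.imread('pics/s2.png')[170:310,160:356],None,fx=3.5,fy=3.5))
s=bot.sense();print(s['tool_pos'],s['ft_force'])
```

```text
[ 0.51180273 -0.21752705  0.1500257 ] [ 0.72056223  0.07193729 -0.56739537]
```

View pics/s2c.png

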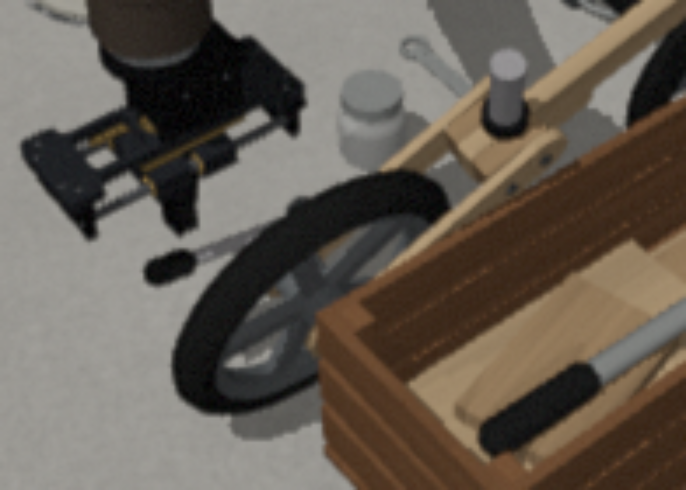

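The leg is still folded and the fingertips are on its robot side, so they slid past it. I'll lift, start about 8 mm nearer the wheel, and go down straight until I feel contact.

Request:
jog_arm(targets=[[-0.003,0,-0.02,0],[0,0,-0.02,0],[0.015,0.006,0,0],[0.017,0,0,0],[0,0,0.01,0],[0,0,0.007,0],[0,0,0,0]])

```text
clock: 4.12
tool_pos: [0.54, -0.2233, 0.171]
tcp_rot: [-3.14, 0.005, -0.0]
ft_force: [-0.1, 0.7, -0.4]
gripper_width: 0.0004
gripper_force: 0.0
```

Request:
jog_arm(targets=[[0,0,0.003,0],[0,0,0.003,0],[0,0,0,0]])

```text
clock: 4.37
tool_pos: [0.5412, -0.2237, 0.167]
tcp_rot: [-3.141, 0.001, 0.0]
ft_force: [0.4, -0.2, 0.3]
gripper_width: 0.0001
gripper_force: 0.0
```

```bash
cat >> h.py <<'E'
def foot(c):
    "dark points around the foot, near side of the rear wheel"
    W=world(c); m=(c['depth']>0)&(np.array(c['pixels']).max(-1)<70)
    m&=(abs(W[...,0]-.50)<.06)&(W[...,1]>-.29)&(W[...,1]<-.08)&(W[...,2]>.02)&(W[...,2]<.175)
    n,l,st,ce=cv2.connectedComponentsWithStats(m.astype(np.uint8))
    for i in range(1,n):
        if st[i,4]>8: print('blob',st[i,4],ce[i].round(),W[l==i].mean(0).round(4),W[l==i].min(0).round(3),W[l==i].max(0).round(3))
E
python3 - <<'E'
from h import *
foot(dict(np.load('scene0.npz')));print();foot(dict(np.load('s2.npz')));print(); foot(snap('scene','s3'))
E
```

```text
blob 106 [208. 246.] [ 0.5384 -0.2447  0.1591] [ 0.526 -0.264  0.149] [ 0.546 -0.224  0.166]

blob 9 [244. 228.] [ 0.5377 -0.1337  0.1535] [ 0.534 -0.139  0.148] [ 0.543 -0.126  0.158]
blob 22 [211. 234.] [ 0.5185 -0.2211  0.1713] [ 0.505 -0.228  0.164] [ 0.524 -0.211  0.175]
blob 104 [208. 246.] [ 0.5386 -0.244   0.1592] [ 0.527 -0.263  0.15 ] [ 0.547 -0.222  0.165]

blob 9 [244. 228.] [ 0.5384 -0.1341  0.1543] [ 0.534 -0.14   0.151] [ 0.542 -0.125  0.159]
blob 106 [208. 246.] [ 0.5385 -0.2436  0.159 ] [ 0.527 -0.262  0.15 ] [ 0.546 -0.221  0.167]
```

Run:
```python
from h import *
c=snap('top','t3')
a=cv2.resize(cv2.imread('pics/s3.png')[180:280,180:280],None,fx=4,fy=4);b=cv2.resize(cv2.imread('pics/t3.png')[170:270,290:390],None,fx=4,fy=4)
cv2.imwrite('pics/st3.png',np.hstack([a,b]))
s=bot.sense();print(s['tool_pos'],s['ft_force'])
```

```text
[ 0.54169814 -0.22386037  0.16767478] [-0.20165    -0.42975125  0.28533806]
```

View pics/st3.png

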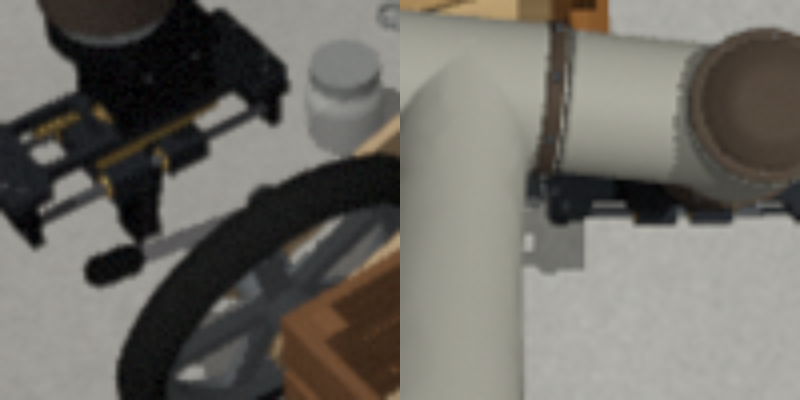

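Run:
```python
from h import *
c=dict(np.load('s3.npz'));W=world(c)
for u in(213,217,220,225,230):
    print(u)
    for v in range(228,248,2): print('  ',v,W[v,u].round(3),c['pixels'][v,u])
```

```text
213
   228 [ 0.578 -0.244  0.257] [14 13 14]
   230 [ 0.55  -0.231  0.219] [7 7 9]
   232 [ 0.554 -0.233  0.216] [10  8  7]
   234 [ 0.554 -0.234  0.209] [1 1 3]
   236 [ 0.552 -0.234  0.201] [12 12 12]
   238 [ 0.552 -0.234  0.193] [16 17 14]
   240 [ 0.398 -0.16   0.002] [88 85 83]
   242 [ 0.536 -0.228  0.16 ] [11  9 14]
   244 [ 0.541 -0.231  0.16 ] [16 16 15]
   246 [ 0.544 -0.234  0.156] [17 19 11]
217
   228 [ 0.547 -0.217  0.215] [11 10 10]
   230 [ 0.551 -0.22   0.213] [16 16 18]
   232 [ 0.553 -0.222  0.209] [18 19 18]
   234 [ 0.549 -0.221  0.197] [13 10 13]
   236 [ 0.552 -0.223  0.194] [13 13 14]
   238 [ 0.553 -0.224  0.188] [35 34 35]
   240 [ 0.404 -0.149 -0.001] [120 120 116]
   242 [ 0.536 -0.217  0.153] [92 90 91]
   244 [ 0.542 -0.221  0.153] [95 94 94]
   246 [ 0.423 -0.161 -0.003] [159 158 152]
220
   228 [ 0.368 -0.115  0.002] [111 108 104]
   230 [ 0.376 -0.12   0.002] [128 125 122]
   232 [ 0.379 -0.123 -0.002] [157 155 150]
   234 [ 0.388 -0.128 -0.   ] [133 131 128]
   236 [ 0.397 -0.134  0.002] [103 102  97]
   238 [ 0.556 -0.217  0.185] [102 100  97]
   2
[... 326 characters left out ...]
.   ] [153 151 146]
   236 [ 0.404 -0.12  -0.001] [151 151 145]
   238 [ 0.537 -0.193  0.153] [86 85 87]
   240 [ 0.543 -0.197  0.153] [91 90 92]
   242 [ 0.542 -0.197  0.145] [127 125 122]
   244 [ 0.433 -0.139 -0.   ] [121 120 115]
   246 [ 0.609 -0.234  0.215] [17 16 18]
230
   228 [ 0.387 -0.09   0.001] [155 154 149]
   230 [ 0.389 -0.092 -0.005] [153 152 147]
   232 [ 0.398 -0.098 -0.003] [156 154 148]
   234 [ 0.407 -0.104  0.   ] [156 155 149]
   236 [ 0.539 -0.178  0.153] [92 90 90]
   238 [ 0.543 -0.181  0.15 ] [92 90 91]
   240 [ 0.608 -0.218  0.224] [33 32 34]
   242 [ 0.615 -0.223  0.227] [21 22 21]
   244 [ 0.618 -0.225  0.224] [25 25 23]
   246 [ 0.621 -0.228  0.221] [27 26 27]
```

The depth shows the fingertip lower end is still about 20 mm above the leg, higher than I reckoned, so nothing has been touched yet. The foot's centre is near (0.536, -0.244, 0.154). I'll go over the foot and descend in small steps until there is contact.

Request:
jog_arm(targets=[[0,0.01,0,0],[0,0.01,0,0],[0,0,0.008,0],[0,0,0.008,0],[0,0,0.004,0],[0,0,0,0]])

```text
clock: 4.97
tool_pos: [0.5409, -0.2439, 0.146]
tcp_rot: [-3.141, 0.003, -0.0]
ft_force: [0.9, -0.1, 1.2]
gripper_width: 0.0004
gripper_force: 0.7
```

Request:
jog_arm(targets=[[-0.001,0,0.003,0],[-0.001,0,0.003,0],[-0.001,0,0.002,0],[0,0,0,0]])

```text
clock: 5.3
tool_pos: [0.5386, -0.2436, 0.1392]
tcp_rot: [-3.141, 0.0, 0.0]
ft_force: [-0.5, -0.7, 1.2]
gripper_width: 0.0006
gripper_force: 0.7
```

Run:
```python
from h import *
c=snap('scene','s4');foot(c);W=world(c);s=bot.sense();print(s['tool_pos'],s['ft_force'])
tp=s['tool_pos']
px=np.array(c['pixels']).max(-1)
m=(px<80)&(abs(W[...,0]-tp[0])<.02)&(abs(W[...,1]-tp[1])<.014)&(W[...,2]>.12)
for z in np.arange(.14,.24,.005):
    k=m&(abs(W[...,2]-z)<.0025); print(z.round(3),k.sum(),W[k].mean(0).round(3) if k.any() else '')
```

```text
blob 9 [244. 228.] [ 0.5386 -0.1342  0.1545] [ 0.535 -0.14   0.15 ] [ 0.542 -0.129  0.158]
blob 82 [207. 247.] [ 0.5392 -0.2492  0.159 ] [ 0.52  -0.261  0.14 ] [ 0.553 -0.222  0.175]
[ 0.5388646  -0.24366792  0.13943091] [-0.48789244  0.65255087  1.49091067]
0.14 1 [ 0.531 -0.255  0.14 ]
0.145 5 [ 0.534 -0.254  0.146]
0.15 9 [ 0.529 -0.255  0.15 ]
0.155 9 [ 0.537 -0.25   0.156]
0.16 11 [ 0.545 -0.247  0.16 ]
0.165 14 [ 0.545 -0.249  0.165]
0.17 15 [ 0.546 -0.248  0.169]
0.175 10 [ 0.547 -0.245  0.175]
0.18 16 [ 0.55  -0.246  0.18 ]
0.185 12 [ 0.549 -0.246  0.185]
0.19 9 [ 0.55  -0.244  0.19 ]
0.195 13 [ 0.551 -0.245  0.195]
0.2 5 [ 0.551 -0.238  0.201]
0.205 1 [ 0.551 -0.233  0.207]
0.21 2 [ 0.551 -0.234  0.209]
0.215 0 
0.22 0 
0.225 2 [ 0.549 -0.239  0.225]
0.23 1 [ 0.548 -0.239  0.23 ]
0.235 3 [ 0.556 -0.24   0.234]
```

Contact: the foot has begun to move down. I'll follow its arc.

Request:
jog_arm(targets=[[-0.005,0,0.006,0],[-0.005,-0.001,0.006,0],[-0.005,-0.001,0.006,0],[-0.005,-0.002,0.006,0],[-0.005,-0.003,0.006,0],[0,0,0,0]])

```text
clock: 5.85
tool_pos: [0.5113, -0.2359, 0.1076]
tcp_rot: [-3.14, 0.004, -0.0]
ft_force: [-0.3, -0.2, -0.4]
gripper_width: 0.0003
gripper_force: 0.0
```

Run:
```python
from h import *
c=snap('scene','s5');foot(c);s=bot.sense();print(s['tool_pos'],s['ft_force'])
```

```text
blob 9 [244. 228.] [ 0.537  -0.1333  0.1526] [ 0.534 -0.138  0.146] [ 0.54  -0.128  0.157]
blob 121 [208. 244.] [ 0.5176 -0.2357  0.1403] [ 0.491 -0.249  0.107] [ 0.526 -0.213  0.173]
[ 0.51250362 -0.23637096  0.10844717] [0.33084453 0.47034921 0.87756483]
```

Request:
jog_arm(targets=[[-0.007,-0.003,0.005,0],[-0.007,-0.003,0.006,0],[-0.005,-0.004,0.006,0],[-0.005,-0.004,0.006,0],[-0.005,-0.005,0.006,0],[-0.004,-0.005,0.005,0],[0,0,0,0]])

```text
clock: 6.48
tool_pos: [0.479, -0.2118, 0.0743]
tcp_rot: [-3.141, 0.003, 0.001]
ft_force: [-1.3, 0.2, -0.0]
gripper_width: 0.0003
gripper_force: 0.0
```

Run:
```python
from h import *
c=snap('scene','s6');foot(c);s=bot.sense();print(s['tool_pos'],s['ft_force'])
cv2.imwrite('pics/s6c.png',cv2.resize(cv2.imread('pics/s6.png')[180:300,170:310],None,fx=4,fy=4))
```

```text
blob 20 [237. 217.] [ 0.5062 -0.1337  0.1694] [ 0.484 -0.137  0.163] [ 0.519 -0.131  0.174]
blob 151 [211. 237.] [ 0.5006 -0.2142  0.1391] [ 0.474 -0.246  0.09 ] [ 0.521 -0.182  0.175]
blob 18 [237. 232.] [ 0.4735 -0.1164  0.0747] [ 0.464 -0.122  0.062] [ 0.484 -0.104  0.086]
[ 0.4802144  -0.21226538  0.07502403] [ 0.4387596  -0.78080226  0.23291183]
```

View pics/s6c.png

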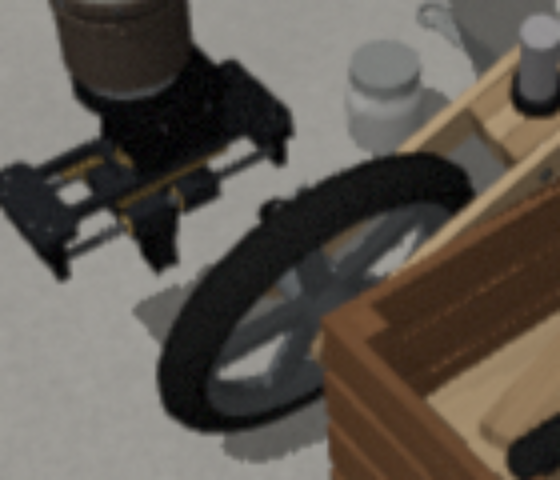

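The stand has snapped down: the leg is gone from its folded place, and its foot shows through the spokes near world (0.47, -0.116, 0.07), which is the "down" position. I'll lift clear, turn a quarter and go above the beam.

Request:
jog_arm(targets=[[0,0,-0.03,0],[0,0,-0.04,0],[0,0,-0.04,0.12],[0,0,-0.04,0.12],[0,0,-0.04,0.12],[0,0,-0.04,0.12],[0,0,-0.03,0.12],[0,0,0,0.12],[0,0,0,0.12],[0,0,0,0.12],[0,0,0,0.12],[0,0,0,0.12],[0,0,0,0.12],[0,0,0,0.12],[0,0,0,0.12],[0,0,0,0.011],[0,0,0,0]], gripper=0.7)

```text
clock: 7.95
tool_pos: [0.4811, -0.2129, 0.3358]
tcp_rot: [-3.141, -0.0, -1.568]
ft_force: [-0.3, -0.5, -0.2]
gripper_width: 0.0612
gripper_force: 0.0
```

Run:
```python
from h import *
cs=[snap('scene','s7'),snap('top','t7')]
p=fit(cs[:1],[.57,.07,.01,.21]);print(bw(p,(0,27,242)),bw(p,(0,27,265)))
for c in cs: foot(c)
s=bot.sense();print(s['tool_pos'],s['tcp_rot'],s['qpos'],s['gripper_width'])
```

```text
pose [0.5692 0.0728 0.0099 0.2131] 2545 rms 0.002
[0.62005791 0.10028706 0.23652664] [0.62492166 0.10033528 0.25900645]
blob 16 [237. 232.] [ 0.4724 -0.1159  0.0739] [ 0.461 -0.123  0.061] [ 0.481 -0.104  0.082]
[ 0.4810145  -0.21290287  0.3357409 ] [-3.14118310e+00 -1.77210013e-04 -1.56844029e+00] [-1.07943470e-01  1.48899876e-01  1.21474513e-03  1.32501449e-04
 -1.42268462e+00  1.10280014e-01] 0.06078144798423421
```

Request:
jog_arm(targets=[[-0.0312,-0.0141,0,0],[-0.0312,-0.0141,0,0],[-0.0312,-0.0141,0,0],[-0.0312,-0.0141,0,0],[-0.0312,-0.0141,0,0],[-0.0312,-0.0141,0,0],[-0.0312,-0.0141,0,0],[-0.0312,-0.0141,0,0],[-0.0312,-0.0141,0,0],[-0.0312,-0.0141,0,0],[0,0,0.02,0],[0,0,0.02,0],[0,0,0,0],[0,0,0,0]])

```text
clock: 9.22
tool_pos: [0.6216, 0.099, 0.2947]
tcp_rot: [3.139, -0.002, -1.569]
ft_force: [0.3, 0.6, 0.4]
gripper_width: 0.0608
gripper_force: 0.0
```

Run:
```python
from h import *
c=snap('scene','s8');s=bot.sense();print(s['tool_pos'],s['tcp_rot'],s['ft_force'],s['gripper_width'])
cv2.imwrite('pics/s8c.png',cv2.resize(cv2.imread('pics/s8.png')[80:230,230:430],None,fx=3.5,fy=3.5))
W=world(c);tp=s['tool_pos'];m=(np.array(c['pixels']).max(-1)<80)&(abs(W[...,1]-tp[1])<.011)&(W[...,2]>.2)&(W[...,0]<.72)
for z in np.arange(.23,.36,.006):
    k=m&(abs(W[...,2]-z)<.003); print(z.round(3),k.sum(),np.sort(W[k][:,0]).round(3)[[0,-1]] if k.any() else '')
```

```text
[0.62231064 0.09883053 0.29634943] [-3.14070181e+00 -6.92060295e-04 -1.56999379e+00] [0.67299374 0.47818949 0.44087273] 0.06108884472898453
0.23 1 [0.023 0.023]
0.236 1 [0.023 0.023]
0.242 0 
0.248 0 
0.254 0 
0.26 0 
0.266 0 
0.272 0 
0.278 0 
0.284 0 
0.29 0 
0.296 0 
0.302 0 
0.308 5 [0.589 0.66 ]
0.314 24 [0.589 0.663]
0.32 22 [0.588 0.662]
0.326 27 [0.587 0.664]
0.332 26 [0.583 0.664]
0.338 27 [0.583 0.664]
0.344 20 [0.581 0.666]
0.35 23 [0.584 0.668]
0.356 25 [0.58  0.669]
```

View pics/s8c.png

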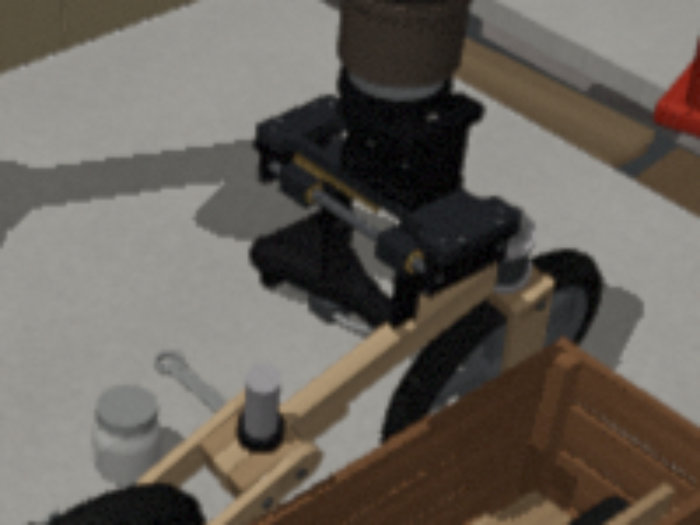

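The open fingers straddle the beam's line between seat post and head tube, with their tips (crop (405,315)) at z about 0.31, above the beam. Now down over the beam.

Request:
jog_arm(targets=[[0,0,0.014,0],[0,0,0.014,0],[0,0,0.014,0],[0,0,0.014,0],[0,0,0,0]])

```text
clock: 9.68
tool_pos: [0.6211, 0.0985, 0.2385]
tcp_rot: [3.139, -0.0, -1.571]
ft_force: [-1.6, -0.6, -0.6]
gripper_width: 0.0606
gripper_force: 0.0
```

Request:
jog_arm(targets=[[0,0,0.008,0],[0,0,0.008,0],[0,0,0.006,0],[0,0,0,0]])

```text
clock: 10.02
tool_pos: [0.6213, 0.099, 0.2164]
tcp_rot: [3.14, -0.0, -1.571]
ft_force: [0.3, 0.4, -0.8]
gripper_width: 0.0607
gripper_force: 0.0
```

Run:
```python
from h import *
c=snap('scene','s9');s=bot.sense();print(s['tool_pos'],s['tcp_rot'],s['ft_force'],s['gripper_width'])
cv2.imwrite('pics/s9c.png',cv2.resize(cv2.imread('pics/s9.png')[80:230,230:430],None,fx=3.5,fy=3.5))
fit([c],[.57,.07,.01,.21])
```

```text
[0.6216868  0.09897711 0.21710919] [ 3.14065309e+00 -4.53403215e-04 -1.57080087e+00] [ 0.16822878 -0.34765649  0.97721519] 0.06054447914419151
pose [ 0.5847  0.0734 -0.0427  0.2061] 2135 rms 0.0034
```

View pics/s9c.png

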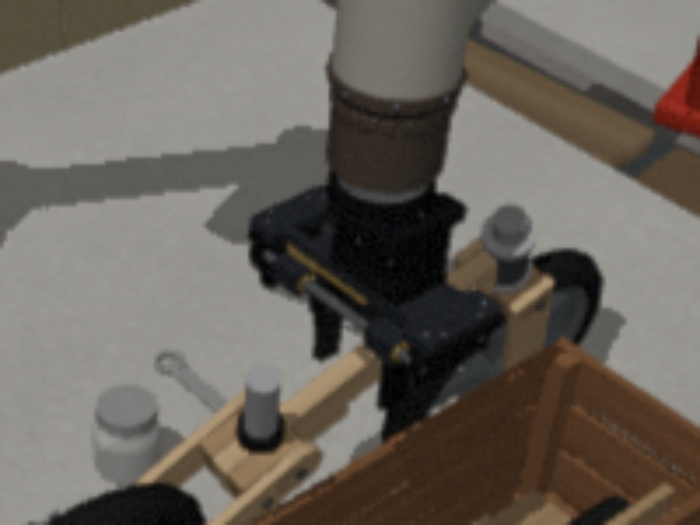

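The fingers stand on both sides of the beam. I'll narrow the jaws, then draw the beam towards upright inside them.

Request:
jog_arm(targets=[[0,0,0,0],[0,0,0,0],[0,0,0,0],[0,0,0,0]], gripper=0.38, force=20)

```text
clock: 10.4
tool_pos: [0.6221, 0.0993, 0.218]
tcp_rot: [-3.141, 0.0, -1.571]
ft_force: [-0.2, 0.4, 0.3]
gripper_width: 0.0418
gripper_force: 0.0
```

Request:
jog_arm(targets=[[0,0.004,0,0],[0,0.004,0,0],[0,0.004,0,0],[0,0.004,-0.001,0],[0,0.004,-0.001,0],[0,0.004,-0.001,0],[0,0.004,-0.001,0],[0,0.004,-0.001,0],[0,0.004,0,0],[0,0.004,0,0],[0,0.004,0,0],[0,0.003,0,0],[0,0.003,0,0],[0,0.002,0,0],[0,0,0,0],[0,0,0,0]])

```text
clock: 11.73
tool_pos: [0.5693, 0.0991, 0.2224]
tcp_rot: [3.14, -0.0, -1.571]
ft_force: [-0.8, 0.5, -1.1]
gripper_width: 0.0332
gripper_force: 0.4
```

```bash
cat >> h.py <<'E'
def fitlow(cs,p0):
    for c in cs:
        W=world(c); c['depth']=np.where(W[...,2]<.19,c['depth'],0); 
    return fit(cs,p0)
E
python3 - <<'E'
from h import *
c=snap('scene','s10');c2=snap('top','t10');s=bot.sense();print(s['tool_pos'],s['ft_force'],s['gripper_width'],s['gripper_force'])
fitlow([dict(c)],[.57,.07,.01,.1]);fitlow([c,c2],[.57,.07,.01,.03])
E
```

```text
[0.56983918 0.09907601 0.22243549] [-1.05522306 -0.93450761  0.49500397] 0.03276444207765148 0.3494140994735062
pose [ 0.5696  0.0723  0.0096 -0.0277] 1447 rms 0.0023
pose [ 0.5701  0.0725  0.0092 -0.0299] 1821 rms 0.0023
```

The bike is nearly upright, resting 0.03 rad over on the near finger, and the tyres haven't slid. Closing the grip to centre it.

Request:
jog_arm(targets=[[0,0,0,0],[0,0,0,0],[0,0,0,0],[0,0,0,0],[0,0,0,0],[0,0,0,0],[0,0,0,0]], gripper=0, force=45)

```text
clock: 12.42
tool_pos: [0.57, 0.0992, 0.2226]
tcp_rot: [-3.141, -0.0, -1.57]
ft_force: [-1.2, 0.1, 0.3]
gripper_width: 0.0175
gripper_force: 45.0
```

Run:
```python
from h import *
c=snap('scene','s11');c2=snap('top','t11');s=bot.sense();print(s['tool_pos'],s['ft_force'],s['ft_torque'],s['gripper_width'],s['gripper_force'])
foot(c);foot(c2)
W=world(c2);print('jar',W[266,268],'span',W[270,233])
a=cv2.imread('pics/s11.png')[90:300,180:460];b=cv2.imread('pics/t11.png')[120:330,120:400]
cv2.imwrite('pics/st11.png',cv2.resize(np.hstack([a,b]),None,fx=1.4,fy=1.4,interpolation=cv2.INTER_CUBIC))
fitlow([c,c2],[.57,.07,.01,.03])
```

```text
[0.56997249 0.09917567 0.22259933] [-1.33903407 -0.15422493  0.51985929] [0.05097785 0.09493965 0.28055348] 0.01770247545270928 44.99320060014725
blob 16 [235. 244.] [ 0.5549 -0.1747  0.1319] [ 0.551 -0.178  0.121] [ 0.558 -0.169  0.141]
blob 53 [356. 214.] [ 0.5582 -0.2402  0.0872] [ 0.556 -0.268  0.031] [ 0.56  -0.197  0.172]
blob 29 [330. 213.] [ 0.5564 -0.1534  0.1386] [ 0.553 -0.173  0.125] [ 0.559 -0.137  0.148]
blob 82 [320. 223.] [ 0.5241 -0.1212  0.1481] [ 0.504 -0.147  0.123] [ 0.536 -0.099  0.162]
blob 41 [314. 247.] [ 0.4557 -0.108   0.0484] [ 0.446 -0.119  0.031] [ 0.468 -0.099  0.059]
jar [0.39565935 0.04006648 0.07386755] span [0.38311462 0.16141601 0.00267855]
pose [0.5702 0.0726 0.0092 0.0009] 1856 rms 0.0023
```

View pics/st11.png

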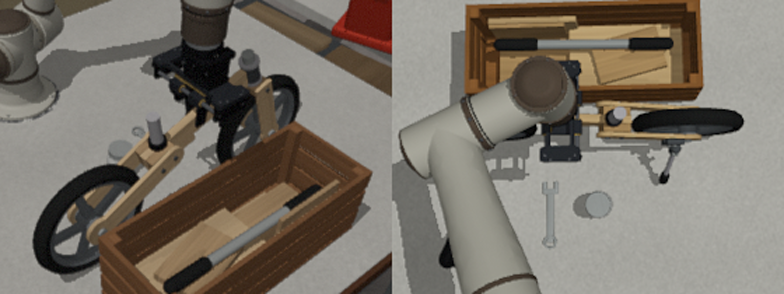

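The bike is upright (0.001 rad) and clear of the crate. The beam is gripped at 45 N, the stand foot is at its down position, and the jar and spanner haven't moved. Handing in.

```bash
python3 -c "
from cell import bot
print(bot.close_job())"
```

```text
the job is handed in; nothing more can be done
None
```

The kickstand is down at its stop, and the bike stands upright off the crate (within about 0.001 rad), held by its top beam at 45 N. I handed the job in at about 12.5 s, but no verdict was shown.

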